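# Fill a mug at the cereal dispenser

### The job

Take the white mug by its handle, hold it up close under the lip of the cereal dispenser's chute and push the black paddle right back with it, until all four wheat biscuits have slid into the mug. Keep the mug upright and spill none, then draw it away so that the gate closes and set it down gently, standing fully on the empty chopping board; leave the honey jar and the glass where they stand.

Things in the scene. Friction and masses are not known exactly. Their poses are not given: they have to be found in the camera images.
- dispenser: fixed cereal dispenser, 411 mm high, 110 mm wide: steel crumb tray (16 mm high, x -0.09 to 0.06), black foot (to x 0.23), column, open steel chute (46 mm wide inside, 28 degrees) under a clear hopper. Origin on the worktop straight below the lip; the chute runs out to its -x (toward the robot, up to 0.2 rad aside), z up. Between tray and chute only the paddle is in front of x 0.06
- lip (a point): middle of the edge of the chute floor where the biscuits slide off, 205 mm above the worktop (floor's underside 202 mm; the floor starts at dispenser x 0). Biscuits leave it at 0.4 to 0.8 m/s: 25 mm below the lip their centres are 28 to 50 mm in front of it (dispenser -x), farther out the deeper they fall; sideways they stray up to 10 mm
- paddle (a joint): gate lever, rad: 0 at rest, gate shut; 0.35 at its stop, gate fully up (34 mm). Pushing the black plate that hangs from it below the lip back (dispenser +x) lifts the gate inside the chute, 80 mm behind the lip. Biscuits start to pass at about 0.16; all are out within 2 s at the stop. Sprung: 1 to 3 N at the plate's lower edge move it; it shuts by itself when let go
- paddle_edge (a point): middle of the lower front edge of the black push plate (72 wide, 44 high, 5 mm thick), hung by two rods from pins beside the chute at dispenser x -0.006, 216 mm up. At rest at x -0.026, 149 mm up, leaning; at the stop at x -0.002, 146 mm up, plate upright. A mug pressing it to the stop has its axis at x -0.044; a mug standing on tray or worktop passes below it
- mug: plain white stoneware mug, straight-sided, 98 mm high, outer diameter 84 mm, 75 mm clear inside, inner floor 8 mm up, 0.3 kg, one handle; stands near the sink at the robot's left. Origin on its axis at the underside; z up, the handle points to the mug's -y. Starts with the handle turned toward the robot (within 0.6 rad of world -x)
- mug_mouth (a point): centre of the mug's mouth, on its axis, in the plane of the rim, 98 mm above the underside
- mug_handle (a point): middle of the handle's upright band, where to take the mug: 66.5 mm from the mug's axis, 62 mm above its underside. The band is 15 mm across for the fingers (along mug x), 13 mm thick outward (60 to 73 mm off the axis) and reaches from 28 to 84 mm above the underside; pinch it across its 15 mm from above
- board: empty brown wooden chopping board lying fixed on the worktop in front to the robot's right (another one with fruit lies far off in the corner), 220 x 320 mm (its x, y), top 18 mm above the worktop; origin at the centre of its underside; its long side points away from the robot (board x is about world y)
- honey: bystander: honey jar with red lid, diameter 65 mm, 100 mm high, origin at the centre of its underside; stands near the mug (the two may change places)
- glass: bystander: clear drinking glass, diameter 81 mm, 92 mm high, origin at the centre of its underside; stands left behind the work
- biscuit0: one of four alike oblong shredded-wheat biscuits, straw-coloured, 30 x 24 x 17 mm (its x, y, z), 12 g; origin at its centre. Starts behind the gate in the chute in a single row; smooth enough to slide down the chute by itself once the gate is up
- biscuit1: one of four alike oblong shredded-wheat biscuits, straw-coloured, 30 x 24 x 17 mm (its x, y, z), 12 g; origin at its centre. Starts behind the gate in the chute in a single row; smooth enough to slide down the chute by itself once the gate is up
- biscuit2: one of four alike oblong shredded-wheat biscuits, straw-coloured, 30 x 24 x 17 mm (its x, y, z), 12 g; origin at its centre. Starts behind the gate in the chute in a single row; smooth enough to slide down the chute by itself once the gate is up
- biscuit3: one of four alike oblong shredded-wheat biscuits, straw-coloured, 30 x 24 x 17 mm (its x, y, z), 12 g; origin at its centre. Starts behind the gate in the chute in a single row; smooth enough to slide down the chute by itself once the gate is up

How it is judged:
On the way, in this order (a step that is already met when the one before it is completed fails the run):
1. the mug, held up off the tray under the chute's lip, pushes the paddle back (x of mug_mouth in the frame of dispenser between -0.09 and 0.01 m and y of mug_mouth in the frame of dispenser between -0.03 and 0.03 m and height (world z) of mug above 0.03 m and value of joint paddle above 0.12 rad), for 0.05 s.
2. all four biscuits are in the mug while it is still held up under the chute (x of mug_mouth in the frame of dispenser between -0.09 and 0.01 m and y of mug_mouth in the frame of dispenser between -0.03 and 0.03 m and height (world z) of mug above 0.03 m and horizontal distance between each of biscuit0, biscuit1, biscuit2, biscuit3 and mug_mouth below 0.045 m and z of biscuit0 in the frame of mug_mouth between -0.1 and -0.005 m and z of biscuit1 in the frame of mug_mouth between -0.1 and -0.005 m and z of biscuit2 in the frame of mug_mouth between -0.1 and -0.005 m and z of biscuit3 in the frame of mug_mouth between -0.1 and -0.005 m), for 0.2 s.
At the end, for the whole second after the job is handed in: The mug stands upright (within 0.1 rad) and at rest on the board, its axis within 80 mm (board x) and 130 mm (board y) of the board's centre, all four biscuits inside it below the rim; the paddle is back at rest (under 0.04 rad); jar and glass stand within 30 mm of their start (horizontal distance between each of biscuit0, biscuit1, biscuit2, biscuit3 and mug_mouth below 0.045 m and z of biscuit0 in the frame of mug_mouth between -0.1 and -0.005 m and z of biscuit1 in the frame of mug_mouth between -0.1 and -0.005 m and z of biscuit2 in the frame of mug_mouth between -0.1 and -0.005 m and z of biscuit3 in the frame of mug_mouth between -0.1 and -0.005 m and x of mug_mouth in the frame of board between -0.08 and 0.08 m and y of mug_mouth in the frame of board between -0.13 and 0.13 m and z of mug in the frame of board between 0.012 and 0.025 m and angle between mug's own z axis and vertical below 0.1 rad and linear speed of mug below 0.02 m/s and value of joint paddle below 0.04 rad and distance of each of honey, glass from where it was at the start of the episode below 0.03 m and angle between each of honey, glass's own z axis and vertical below 0.2 rad); the robot touches nothing.
It fails at once if a biscuit falls beside the mug ((height (world z) of biscuit0 below 0.14 m and horizontal distance between biscuit0 and mug_mouth above 0.07 m) or (height (world z) of biscuit1 below 0.14 m and horizontal distance between biscuit1 and mug_mouth above 0.07 m) or (height (world z) of biscuit2 below 0.14 m and horizontal distance between biscuit2 and mug_mouth above 0.07 m) or (height (world z) of biscuit3 below 0.14 m and horizontal distance between biscuit3 and mug_mouth above 0.07 m)).
It fails at once if the mug is tipped by more than 0.6 rad (angle between mug's own z axis and vertical above 0.6 rad).
It fails at once if the mug is banged down on the board (over 80 N) (contact force between mug and board above 80 N).
It fails at once if the honey jar or the glass is knocked over or pushed away (50 mm) (distance of any of honey, glass from where it was at the start of the episode above 0.05 m or angle between any of honey, glass's own z axis and vertical above 0.5 rad).
It also fails if it takes over 42 s, if anything falls off the work surface, if the arm or the gripper's body presses on something with over 40 N, if the wrist force passes 120 N, or if a joint passes its speed limit or range.

### The arm

A 7-joint arm with a two-finger parallel gripper is mounted at the origin on a cart in front of the work surface, level with it; the furniture and walls round the work are solid. World frame = base frame: x ahead of the robot, y to its left, z up, the work surface at z = 0. Lengths are in m, angles in rad, forces in N, time in s.
With the tool pointing down it reaches from about 0.425 to 0.825 m from the base axis. Payload 3.6 kg.
Tool frame: the origin (TCP) lies midway between the tips of the shut fingers; the grasp point (between the pads) lies 19 mm behind it (arm.grip_point_offset is the distance from the TCP to the grasp point, in m); z points along the fingers, y is the line along which they close (so a half turn about z gives the same grasp; the last joint's range is limited). The gripper opens to 85 mm and grips with 20 to 120 N. Pads are 22 mm wide; open, the fingers measure 114 mm over their backs; the gripper's body (76 mm by 85 mm) begins 54 mm behind the grasp point. The pads swing forward as they close: fully open they stand 13 mm farther back than shut.
Start: joints at [-1.296, 0.615, -0.013, 1.423, 0.008, 1.103, -0.04], TCP at [0.193, 0.621, 0.231] pointing down, gripper open.
Joint ranges: [-3.12, 3.12], [-0.3, 2.06], [-1.34, 1.32], [0.26, 2.42], [-1.36, 4.5], [0.01, 1.98], [-2.84, 2.84]. Speed limits (rad/s): [2.79, 2.79, 3.14, 3.14, 3.14, 3.14, 3.14].

### API

Orientations are given as a unit quaternion [w, x, y, z].
In Python, from plant import arm, viewer, ticket gives the robot as it stands.
- The arm moves only by the tool send_rows, never from a script. Its argument "targets" is a list of rows, each a list of 3 entries, a list of its own where there are three numbers: the opening, from -1 (shut) to 1 (fully open), then the shift along the tool's x, y, z scaled (see below), then the turn, a rotation vector about the tool's x, y, z scaled (see below). A call has 1 to 12 rows; each row is the pose to reach, as a shift and turn from the pose commanded when the call began, along the tool's axes at that moment; what a row does not reach only later rows make up. The controller multiplies each number of a shift by 300 mm and each number of a turn by 45 degrees. A row lasts 1/12 s, in which the tool goes at most 41.7 mm and 7.16 degrees, less where a joint would pass 70% of its speed; a pose out of reach is approached as far as the arm can. A call with a number of a shift or a turn outside -1 to 1 is refused whole. A call with a gripper value outside its range is refused whole. The fingers move at their own pace and stop on an object; "squeeze" is the grip in N (left out, the last holds). Time passes only in rows, so rows that repeat a pose let the fingers close. It gives the time, the measured TCP pose, the force, the opening and the grip force at its end, in the units of the state.
- arm.get_obs(): the state, without advancing time (a new reading comes with each control period).
- viewer.camera(name): name is "scene" or "top" or "wrist"; returns (picture, depth): 384x512x3 uint8, blue, green, red; 384x512 float32, m along the optical axis (not along the pixel's ray), 0 where there is no reading.
- viewer.camera_params(name): a dict with "fx", "fy", "cx", "cy" (pixels), "R" (3x3) and "t" (3): a world point X has camera coordinates R X + t; the wrist camera has in their place "tool_from_camera" (4x4, takes a point from camera to tool coordinates, whose origin is the TCP and whose axes are the flange's). Camera axes: x right, y down, z forward; pixel columns grow to the right and rows downward; lengths in m; the calibration is good to about 2 mm. A picture is of the moment at which its call begins: read the wrist's pose just before it. camera_params takes no time and is no camera call.
- ticket.sign_off(): hands the job in; it is judged then, once.
The state is a dict: "t": time; "joints": joint angles; "joint_velocities": joint speeds; "tau": joint torques, N m; "tool_pos": TCP position; "tool_rot": TCP orientation; "contact_force": force on the tool from outside, world axes, zero at the start; "ft_torque": the same for the moment, N m; "gripper_width": finger opening in m; "grasp_force": force on a finger pad.
Only numpy, scipy, OpenCV 4.12 (cv2) and the standard library are available. Lean on these libraries where they do the work, as an engineer would, in place of code of your own. Each camera call takes 0.05 s, during which the arm holds its last target. There are 200 camera calls.

## Working session

There is one attempt and no reset: what is moved stays moved. The work goes in short steps, Python scripts to look and compute and a tool call to move; the robot and the scene stay as the last step left them, time stands still between calls to the robot, and variables do not carry over. Pictures are saved under pics/ and viewed, at most 10 in all, crops included, and the job is handed in when it is done.

Besides the shell and the picture viewer there is one more tool, called after ">>>" as name([rows], argument=value, ...), one row to a line, values as JSON. send_rows: Moves the arm, as the interface text tells. Its arguments: {"type":"object","properties":{"targets":{"type":"array","items":{"type":"array"}},"squeeze":{"type":"number"}},"required":["targets"]}

```bash
ls; mkdir -p pics; python3 - <<'E'
from plant import arm, viewer
import cv2, numpy as np
o=arm.get_obs(); print(o, arm.grip_point_offset)
for n in ("scene","top"):
    im,d=viewer.camera(n); cv2.imwrite(f"pics/{n}0.png",im); np.savez(f"{n}0.npz",im=im,d=d)
    print(n,viewer.camera_params(n))
print(viewer.camera_params("wrist"))
E
```

```text
pics
{'t': 0.0, 'joints': array([-1.29651176,  0.61593677, -0.01261822,  1.42493033,  0.00812259,
        1.1034165 , -0.04038493]), 'joint_velocities': array([-0.0010548 , -0.00054645,  0.00133224, -0.00076569, -0.00239419,
        0.00114367,  0.0018302 ]), 'tau': array([ 1.43762913e-04, -4.69212413e+01,  2.59472150e-01, -1.71032989e+01,
        1.00321393e-02,  9.72329581e-03,  8.69066184e-06]), 'tool_pos': array([0.19233962, 0.6200695 , 0.23011636]), 'tool_rot': array([-1.68686232e-04,  1.49779627e-01,  9.88718524e-01, -1.30934690e-03]), 'contact_force': array([-0.42380514, -0.54912102, -0.7011528 ]), 'ft_torque': array([-0.06804794,  0.04655731,  0.00313919]), 'grasp_force': 0.0, 'gripper_width': 0.08538734622716766} 0.0187
scene {'fx': 430.3449498919453, 'fy': 430.3449498919453, 'cx': 256.7408847574582, 'cy': 191.5567733442404, 'R': array([[ 0.58139672, -0.81356273,  0.00967177],
       [-0.48132042, -0.35350176, -0.80210171],
       [ 0.65597904,  0.46168408, -0.59710912]]), 't': array([-0.35563196,  0.40538225,  1.37854797])}
top {'fx': 348.1427357560882, 'fy': 348.1427357560882, 'cx': 259.44847604421386, 'cy': 190.3405310958194, 'R': array([[ 0.00464929, -0.99982823,  0.01794145],
       [-0.9936779 , -0.00663178, -0.11207255],
       [ 0.11217228, -0.01730697, -0.99353805]]), 't': array([-0.07050678,  0.56187622,  1.3223159 ])}
{'fx': 282.4021103873037, 'fy': 282.4021103873037, 'cx': 253.7020967975179, 'cy': 190.10182705945368, 'tool_from_camera': array([[-6.58488290e-04, -9.63529779e-01, -2.67600321e-01,
         6.81463769e-02],
       [ 9.99999172e-01, -9.30422786e-04,  8.89394737e-04,
        -4.31759410e-05],
       [-1.10593975e-03, -2.67599514e-01,  9.63529593e-01,
        -1.41816715e-01],
       [ 0.00000000e+00,  0.00000000e+00,  0.00000000e+00,
         1.00000000e+00]])}
```

View pics/scene0.png

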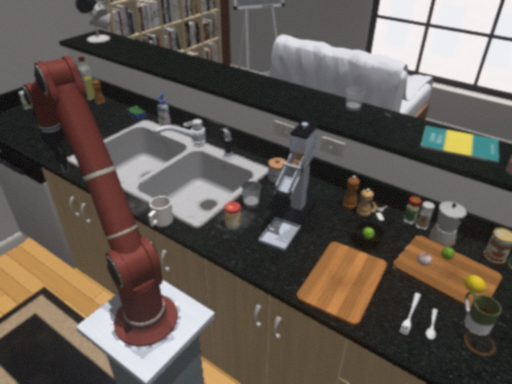

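View pics/top0.png

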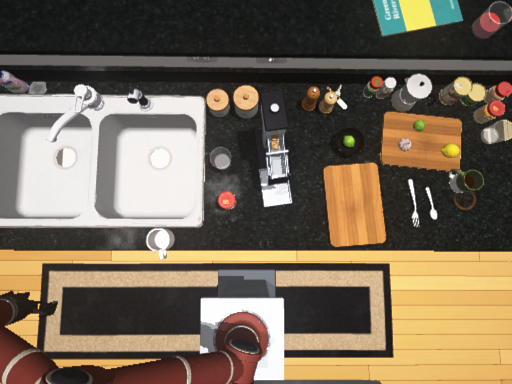

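The scene view shows the mug at (160,210) with its handle toward the robot, the jar at (232,212), the glass at (252,193), the dispenser at (295,180) with its tray at (280,234), and the empty board at (343,280). In the top view the mug is at (160,240), jar (227,201), glass (220,158), tray (277,192) and board (355,204).

```bash
cat > h.py <<'E'
import numpy as np, cv2
from plant import viewer, arm
def cloud(n,d,p=None):
    p=p or viewer.camera_params(n); v,u=np.mgrid[:384,:512]
    c=np.stack([(u-p["cx"])/p["fx"]*d,(v-p["cy"])/p["fy"]*d,d],-1)
    return (c-p["t"])@p["R"]      # R^T (c-t)
def ray(n,uv,z):
    p=viewer.camera_params(n); uv=np.atleast_2d(uv).astype(float)
    q=np.c_[(uv[:,0]-p["cx"])/p["fx"],(uv[:,1]-p["cy"])/p["fy"],np.ones(len(uv))]@p["R"]
    o=-p["R"].T@p["t"]; return o+q*((z-o[2])/q[:,2])[:,None]
def proj(n,X):
    p=viewer.camera_params(n); c=np.atleast_2d(X)@p["R"].T+p["t"]
    return np.c_[c[:,0]/c[:,2]*p["fx"]+p["cx"],c[:,1]/c[:,2]*p["fy"]+p["cy"]]
E
python3 - <<'E'
from h import *
T=np.load("top0.npz"); S=np.load("scene0.npz")
P=cloud("top",T["d"]); Q=cloud("scene",S["d"])
def rng(name,m,A):
    X=A[m]; print(name,len(X),X.min(0).round(3),X.max(0).round(3),np.median(X,0).round(4))
def box(u0,u1,v0,v1):
    m=np.zeros((384,512),bool); m[v0:v1,u0:u1]=1; return m
# mug
b=box(135,185,222,265)
m=b&(P[...,2]>.085)&(P[...,2]<.115); rng("rim",m,P)
for z0,z1 in((.02,.04),(.04,.06),(.06,.08),(.08,.09),(.09,.1),(.1,.11)):
    k=b&(P[...,2]>z0)&(P[...,2]<z1); 
    if k.sum()>3:
        rng(f"z{z0}",k,P)
for nm,bb in(("honey",box(213,242,188,214)),("glass",box(205,235,143,172))):
    k=bb&(P[...,2]>.03)&(P[...,2]<.2); 
    if k.any(): rng(nm,k,P)
k=box(318,392,158,250)&(P[...,2]>.012)&(P[...,2]<.03); rng("board",k,P)
X=P[k]; print(ray("top",cv2.boxPoints(cv2.minAreaRect(np.argwhere(k)[:,::-1].astype(np.float32))),.018).round(3))
print("counter",np.median(P[box(300,320,180,240)][:,2]))
for n,im,(u0,u1,v0,v1) in(("top",T["im"],(130,310,80,270)),("scene",S["im"],(250,330,110,260))):
    c=im[v0:v1,u0:u1]; s=min(800/c.shape[1],600/c.shape[0]); s=int(s); cv2.imwrite(f"pics/c_{n}.png",cv2.resize(c,None,fx=s,fy=s,interpolation=cv2.INTER_CUBIC)); print(n,s)
E
```

```text
rim 115 [0.306 0.261 0.085] [0.411 0.345 0.103] [0.3711 0.2985 0.0946]
z0.02 75 [0.306 0.261 0.02 ] [0.411 0.341 0.039] [0.3615 0.2964 0.0318]
z0.04 62 [0.303 0.262 0.04 ] [0.411 0.342 0.06 ] [0.3697 0.3005 0.0482]
z0.06 79 [0.302 0.261 0.06 ] [0.411 0.342 0.08 ] [0.3634 0.2966 0.0713]
z0.08 51 [0.302 0.261 0.08 ] [0.411 0.341 0.09 ] [0.3382 0.2949 0.0838]
z0.09 96 [0.332 0.261 0.09 ] [0.411 0.345 0.1  ] [0.3711 0.2979 0.0949]
z0.1 4 [0.336 0.304 0.101] [0.411 0.339 0.103] [0.3856 0.3175 0.1018]
honey 253 [0.487 0.024 0.033] [0.549 0.087 0.103] [0.5181 0.0536 0.0962]
glass 180 [0.64  0.045 0.03 ] [0.72  0.121 0.096] [0.6991 0.0908 0.0671]
board 3757 [ 0.348 -0.595  0.012] [ 0.698 -0.32   0.024] [ 0.5119 -0.4424  0.0154]
[[ 0.673 -0.316  0.018]
 [ 0.701 -0.592  0.018]
 [ 0.368 -0.611  0.018]
 [ 0.342 -0.342  0.018]]
counter -0.0019429076250197324
top 3
scene 4
```

View pics/c_top.png

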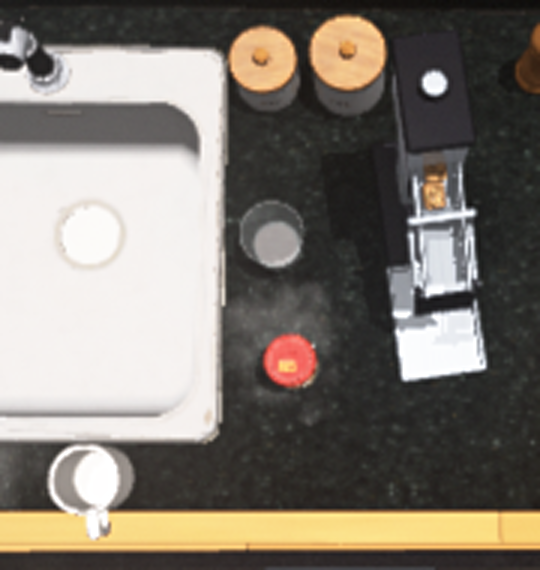

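View pics/c_scene.png

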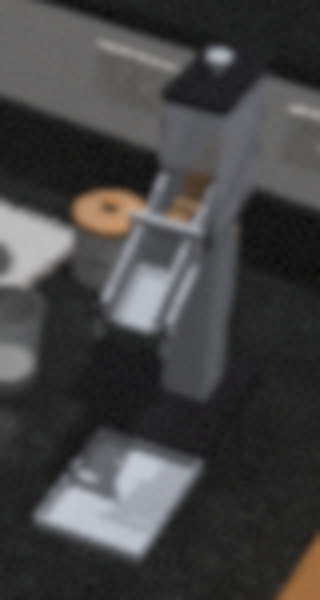

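The top crop shows the mug's rim centred near (90,480) with the handle toward (98,525). The lip edge is near (440,295), above the dark paddle, and the tray's front corners are at (403,381) and (486,368). The scene crop shows the lip at (132,328) and the tray below it.

```bash
python3 - <<'E'
from h import *
T=np.load("top0.npz"); S=np.load("scene0.npz")
P=cloud("top",T["d"]); Q=cloud("scene",S["d"])
def crop(uv): return np.array(uv)/3+[130,80]
def cs(uv): return np.array(uv)/4+[250,110]
# crop px centre shift: u=(c+.5)/s-.5
t=lambda uv: (np.array(uv,float)+.5)/3-.5+[130,80]
s=lambda uv: (np.array(uv,float)+.5)/4-.5+[250,110]
print("tray top",ray("top",t([(403,381),(486,368),(477,305),(395,318)]),.016).round(4).tolist())
print("tray scene",ray("scene",s([(35,520),(143,560),(205,463),(100,430)]),.016).round(4).tolist())
print("lip top",ray("top",t([(417,288),(471,291)]),.205).round(4).tolist())
print("lip scene",ray("scene",s([(113,317),(153,332)]),.205).round(4).tolist())
g=cv2.cvtColor(T["im"],cv2.COLOR_BGR2GRAY)
b=np.zeros(g.shape,bool); b[85:215,250:305]=1
m=b&(P[...,2]>.39); X=P[m]; print("lid",len(X),X[:,2].max(),cv2.minAreaRect(X[:,:2].astype(np.float32)))
m=b&(P[...,2]>.19)&(P[...,2]<.30)&(P[...,0]<.72);X=P[m];
print("chute",X.min(0),X.max(0))
for x in np.arange(X[:,0].min(),X[:,0].max(),.01):
    k=(X[:,0]>=x)&(X[:,0]<x+.01); 
    if k.any(): print(round(x,3),k.sum(),X[k].min(0).round(3)[1:],X[k].max(0).round(3)[1:])
# tray mask
m=b&(P[...,2]>.006)&(P[...,2]<.03)&(g>120); m=cv2.morphologyEx(m.astype(np.uint8),cv2.MORPH_OPEN,np.ones((3,3)))
X=P[m>0]; print("tray",len(X),cv2.minAreaRect(X[:,:2].astype(np.float32)))
# board: brown rect from colour
hsv=cv2.cvtColor(T["im"],cv2.COLOR_BGR2HSV)
m=((hsv[...,0]<25)&(hsv[...,1]>60)&(hsv[...,2]>80)).astype(np.uint8); w=np.zeros_like(m); w[158:249,318:390]=m[158:249,318:390]
n,l,st,_=cv2.connectedComponentsWithStats(w); i=1+st[1:,4].argmax()
R=ray("top",np.argwhere(l==i)[:,::-1],.018)[:,:2].astype(np.float32); print("board",cv2.minAreaRect(R))
# mug rim + handle
m=np.zeros(g.shape,bool); m[222:268,135:185]=1
w=(m&(P[...,2]>.088)&(hsv[...,1]<60)&(g>100)&(P[...,2]<.11)); X=P[w][:,:2]
A=np.c_[2*X,np.ones(len(X))]
hull=cv2.convexHull(X[X[:,0]>.335].astype(np.float32))[:,0]; print("rim encl",cv2.minEnclosingCircle(hull),cv2.fitEllipse(hull))
k=m&(P[...,2]>.06)&(P[...,2]<.1)&(P[...,0]<.322)&(hsv[...,1]<60); print("handle",P[k].round(3).tolist())
E
```

```text
tray top [[0.4998, -0.0857, 0.016], [0.5175, -0.1944, 0.016], [0.6007, -0.183, 0.016], [0.5827, -0.075, 0.016]]
tray scene [[0.4973, -0.0893, 0.016], [0.5125, -0.2025, 0.016], [0.6654, -0.1786, 0.016], [0.646, -0.0653, 0.016]]
lip top [[0.5933, -0.0955, 0.205], [0.5903, -0.157, 0.205]]
lip scene [[0.5978, -0.1041, 0.205], [0.6001, -0.1465, 0.205]]
lid 318 1.3780070450907982 ((0.6147765517234802, -0.09487771987915039), (0.08101144433021545, 0.4135715067386627), 87.07791900634766)
chute [ 0.58044035 -0.16398439  0.1901412 ] [ 0.7198091  -0.07954313  0.29901168]
0.58 24 [-0.16  0.19] [-0.089  0.246]
0.59 38 [-0.164  0.192] [-0.089  0.248]
0.6 64 [-0.16   0.201] [-0.089  0.252]
0.61 65 [-0.16   0.207] [-0.089  0.258]
0.62 59 [-0.159  0.21 ] [-0.088  0.264]
0.63 73 [-0.156  0.217] [-0.085  0.269]
0.64 73 [-0.155  0.221] [-0.084  0.278]
0.65 94 [-0.154  0.225] [-0.083  0.291]
0.66 55 [-0.154  0.233] [-0.091  0.287]
0.67 50 [-0.142  0.245] [-0.09   0.289]
0.68 55 [-0.141  0.246] [-0.087  0.294]
0.69 63 [-0.137  0.246] [-0.084  0.299]
0.7 60 [-0.137  0.241] [-0.08   0.298]
0.71 35 [-0.134  0
[... 242 characters left out ...]
046) ((0.372943252325058, 0.3022420406341553), (0.07947106659412384, 0.08388705551624298), 4.942768096923828)
handle [[0.32, 0.299, 0.084], [0.32, 0.296, 0.081], [0.32, 0.292, 0.081], [0.32, 0.289, 0.081], [0.317, 0.299, 0.082], [0.317, 0.296, 0.081], [0.316, 0.293, 0.078], [0.317, 0.288, 0.085], [0.313, 0.3, 0.08], [0.313, 0.296, 0.08], [0.313, 0.292, 0.082], [0.313, 0.288, 0.084], [0.312, 0.288, 0.067], [0.31, 0.299, 0.084], [0.31, 0.295, 0.084], [0.31, 0.291, 0.084], [0.309, 0.289, 0.079], [0.309, 0.286, 0.078], [0.308, 0.285, 0.064], [0.306, 0.3, 0.08], [0.306, 0.295, 0.084], [0.306, 0.292, 0.081], [0.306, 0.287, 0.087], [0.306, 0.285, 0.08], [0.302, 0.295, 0.081], [0.302, 0.293, 0.075]]
```

```bash
cat >> h.py <<'E'
from scipy.spatial.transform import Rotation as Ro
def plan(p,xang=None,cmd=None,cmdx=None):
    """shift/turn numbers to bring TCP to p, pointing down, tool x at world angle xang (deg)"""
    o=arm.get_obs(); R=Ro.from_quat(np.roll(o["tool_rot"],-1))
    s=R.inv().apply(np.array(p)-o["tool_pos"])/.3
    a=np.deg2rad(xang); x=np.array([np.cos(a),np.sin(a),0]); z=np.array([0,0,-1.])
    G=Ro.from_matrix(np.c_[x,np.cross(z,x),z]); t=np.rad2deg((R.inv()*G).as_rotvec())/45
    print("t",o["t"],"pos",o["tool_pos"].round(4),"shift",s.round(4),"turn",t.round(4),"F",o["contact_force"].round(1),"w",round(o["gripper_width"],4),"g",o["grasp_force"])
E
python3 -c "
from h import *
plan([.300,.2925,.20],188.6)"
```

```text
t 0.1 pos [0.1924 0.6202 0.2303] shift [-0.6662 -0.9367  0.103 ] turn [-0.0029 -0.0007 -0.574 ] F [0.6 0.6 0.9] w 0.0852 g 0.0
```

>>> send_rows([
  [1,[-0.68,-0.937,0.1],[0,0,-0.574]],
  [1,[-0.68,-0.937,0.1],[0,0,-0.574]],
  [1,[-0.68,-0.937,0.1],[0,0,-0.574]],
  [1,[-0.68,-0.937,0.1],[0,0,-0.574]],
  [1,[-0.68,-0.937,0.1],[0,0,-0.574]],
  [1,[-0.68,-0.937,0.1],[0,0,-0.574]],
  [1,[-0.68,-0.937,0.1],[0,0,-0.574]],
  [1,[-0.68,-0.937,0.1],[0,0,-0.574]],
  [1,[-0.68,-0.937,0.1],[0,0,-0.574]],
  [1,[-0.68,-0.937,0.1],[0,0,-0.574]],
  [1,[-0.68,-0.937,0.1],[0,0,-0.574]],
  [1,[-0.68,-0.937,0.1],[0,0,-0.574]],
], squeeze=100)

```text
t: 1.1
tool_pos: [0.3038, 0.2933, 0.2014]
tool_rot: [0.0, -0.076, 0.997, 0.001]
contact_force: [-0.9, 0.7, -0.7]
gripper_width: 0.0855
grasp_force: 0.0
```

```bash
python3 - <<'E'
from h import *
o=arm.get_obs(); im,d=viewer.camera("wrist"); cv2.imwrite("pics/w1.png",im); np.savez("w1.npz",im=im,d=d,p=o["tool_pos"],q=o["tool_rot"])
plan([.307,.2925,.043],188.6)
E
```

```text
t 1.15 pos [0.3037 0.2937 0.2014] shift [-0.0103 -0.0063  0.5281] turn [0.0017 0.0003 0.0033] F [-0.4  0.2  0.1] w 0.0855 g 0.0
```

View pics/w1.png

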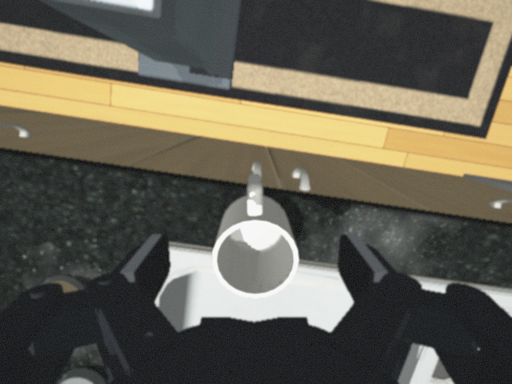

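The wrist view shows the mug midway between the fingers. The rim is centred near (256,257) and the handle band runs straight up from (255,213) to (256,163), so the grasp orientation is right.

```bash
python3 - <<'E'
from h import *
Z=np.load("w1.npz"); M=viewer.camera_params("wrist"); T=M["tool_from_camera"]
R=Ro.from_quat(np.roll(Z["q"],-1)).as_matrix()
g=cv2.cvtColor(Z["im"],cv2.COLOR_BGR2GRAY); d=Z["d"]
v,u=np.mgrid[:384,:512]
c=np.stack([(u-M["cx"])/M["fx"]*d,(v-M["cy"])/M["fy"]*d,d],-1)
W=(c@T[:3,:3].T+T[:3,3])@R.T+Z["p"]
b=np.zeros(g.shape,bool); b[150:310,205:310]=1
r=b&(W[...,2]>.092)&(W[...,2]<.105)&(v>200); X=W[r][:,:2].astype(np.float32)
print("rim",len(X),cv2.minEnclosingCircle(X),np.median(W[r][:,2]))
h=b&(W[...,2]>.072)&(W[...,2]<.09)&(v<225)&(abs(u-256)<25)&(d>0); X=W[h]
c0=np.array(cv2.minEnclosingCircle(W[r][:,:2].astype(np.float32))[0])
e=X[:,:2]-c0; rad=np.hypot(*e.T); k=(rad>50)&(rad<76)
print("handle",k.sum(),X[k].min(0),X[k].max(0))
k=(rad>.048)&(rad<.078); print(k.sum(),X[k].mean(0),X[k].min(0),X[k].max(0),"ang",np.degrees(np.arctan2(*e[k].mean(0)[::-1])),rad[k].max())
E
```

```text
rim 1333 ((0.37456005811691284, 0.30584126710891724), 0.042381033301353455) 0.09681904792818884Traceback (most recent call last):
  File "<stdin>", line 14, in <module>
    return umr_minimum(a, axis, None, out, keepdims, initial, where)
ValueError: zero-size array to reduction operation minimum which has no identity
```

```bash
python3 - <<'E'
from h import *
Z=np.load("w1.npz"); M=viewer.camera_params("wrist"); T=M["tool_from_camera"]
R=Ro.from_quat(np.roll(Z["q"],-1)).as_matrix(); d=Z["d"]
v,u=np.mgrid[:384,:512]
W=(np.stack([(u-M["cx"])/M["fx"]*d,(v-M["cy"])/M["fy"]*d,d],-1)@T[:3,:3].T+T[:3,3])@R.T+Z["p"]
c0=np.array([.3746,.3058])
h=(abs(u-256)<25)&(v>150)&(v<225)&(W[...,2]>.03)&(W[...,2]<.1); X=W[h]; e=X[:,:2]-c0; rad=np.hypot(*e.T)
for a,b in((.046,.052),(.052,.058),(.058,.064),(.064,.070),(.07,.078)):
    k=(rad>a)&(rad<b)
    if k.any(): print(a,k.sum(),X[k].mean(0).round(4),X[k].min(0).round(3),X[k].max(0).round(3),"ang",np.degrees(np.arctan2(*e[k].mean(0)[::-1])).round(1))
E
```

```text
0.046 87 [0.3265 0.2976 0.0834] [0.323 0.291 0.079] [0.331 0.305 0.085] ang -170.4
0.052 90 [0.3205 0.2965 0.0837] [0.317 0.29  0.081] [0.325 0.304 0.086] ang -170.3
0.058 92 [0.3144 0.2958 0.0837] [0.311 0.289 0.08 ] [0.318 0.303 0.086] ang -170.6
0.064 102 [0.3082 0.2948 0.0816] [0.305 0.288 0.05 ] [0.313 0.302 0.086] ang -170.6
0.07 173 [0.3035 0.2942 0.0637] [0.302 0.288 0.033] [0.307 0.301 0.084] ang -170.7
```

>>> send_rows([
  [1,[-0.018,0,0.12],[0,0,-0.015]],
  [1,[-0.018,0,0.24],[0,0,-0.015]],
  [1,[-0.018,0,0.34],[0,0,-0.015]],
  [1,[-0.018,0,0.43],[0,0,-0.015]],
  [1,[-0.018,0,0.5],[0,0,-0.015]],
  [1,[-0.018,0,0.528],[0,0,-0.015]],
  [1,[-0.018,0,0.528],[0,0,-0.015]],
  [1,[-0.018,0,0.528],[0,0,-0.015]],
])

```text
t: 1.82
tool_pos: [0.3093, 0.2938, 0.043]
tool_rot: [-0.0, -0.082, 0.997, 0.0]
contact_force: [-0.6, 0.3, -0.4]
gripper_width: 0.0854
grasp_force: 0.0
```

Reached; now close.

>>> send_rows([
  [-1,[0,0,0],[0,0,0]],
  [-1,[0,0,0],[0,0,0]],
  [-1,[0,0,0],[0,0,0]],
  [-1,[0,0,0],[0,0,0]],
  [-1,[0,0,0],[0,0,0]],
  [-1,[0,0,0],[0,0,0]],
  [-1,[0,0,0],[0,0,0]],
  [-1,[0,0,0],[0,0,0]],
  [-1,[0,0,0],[0,0,0]],
  [-1,[0,0,0],[0,0,0]],
], squeeze=100)

```text
t: 2.65
tool_pos: [0.3097, 0.2932, 0.0434]
tool_rot: [0.0, -0.081, 0.997, 0.0]
contact_force: [-0.7, -0.1, 5.9]
gripper_width: 0.0136
grasp_force: 97.0
```

>>> send_rows([
  [-1,[0,0,-0.02],[0,0,0]],
  [-1,[0,0,-0.06],[0,0,0]],
  [-1,[0,0,-0.12],[0,0,0]],
  [-1,[0,0,-0.2],[0,0,0]],
  [-1,[0,0,-0.28],[0,0,0]],
  [-1,[0,0,-0.36],[0,0,0]],
  [-1,[0,0,-0.42],[0,0,0]],
  [-1,[0,0,-0.45],[0,0,0]],
  [-1,[0,0,-0.46],[0,0,0]],
  [-1,[0,0,-0.46],[0,0,0]],
])

```text
t: 3.48
tool_pos: [0.3091, 0.2922, 0.1811]
tool_rot: [-0.0, -0.081, 0.997, -0.0]
contact_force: [0.8, -1.2, -2.4]
gripper_width: 0.0137
grasp_force: 97.4
```

```bash
cat > mug.py <<'E'
from h import *
def mug(tag):
    o=arm.get_obs(); p=o["tool_pos"]; im,d=viewer.camera("wrist")
    M=viewer.camera_params("wrist"); T=M["tool_from_camera"]; R=Ro.from_quat(np.roll(o["tool_rot"],-1)).as_matrix()
    v,u=np.mgrid[:384,:512]
    C=np.stack([(u-M["cx"])/M["fx"]*d,(v-M["cy"])/M["fy"]*d,d],-1)@T[:3,:3].T+T[:3,3]
    W=C@R.T+p; np.savez(f"{tag}.npz",im=im,W=W,C=C)
    cv2.imwrite(f"pics/{tag}.png",im); return o,im,C,W
E
python3 - <<'E'
from mug import *
o,im,C,W=mug("w2"); v,u=np.mgrid[:384,:512]
b=(abs(u-256)<50)&(v>205)&(v<320)
r=b&(C[...,2]>-.07)&(C[...,2]<-.045); X=C[r]
print(len(X),cv2.minEnclosingCircle(X[:,:2].astype(np.float32)),X.min(0),X.max(0))
A=np.c_[X[:,:2],np.ones(len(X))]; s,_,_,_=np.linalg.lstsq(A,X[:,2],rcond=None); print("rim plane (tool) slope",s)
plan([0.444-.0,-.15,.2],189.4)
E
```

```text
1887 ((0.008014288730919361, 0.0012439358979463577), 0.0192551426589489) [-0.00860533 -0.01739796 -0.06999674] [ 0.0182706   0.01983913 -0.04501188]
rim plane (tool) slope [-0.81601852  0.00794675 -0.04620772]
t 3.5333 pos [0.3088 0.2919 0.1804] shift [-0.2077 -1.5264 -0.0638] turn [-0.0015 -0.002  -0.0032] F [-1.   0.3 -3.2] w 0.0138 g 97.43005648255348
```

View pics/w2.png

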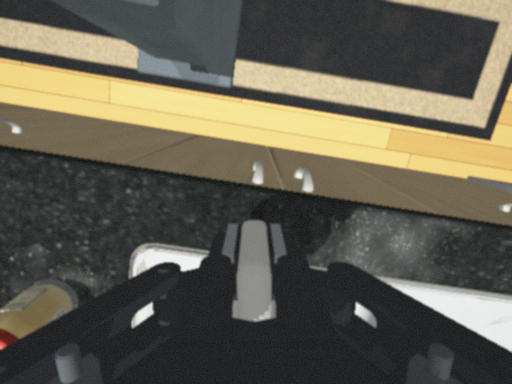

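The wrist view shows the handle at (253,265) held between the fingers. The gripper hides the cup itself, so I'll check the mug's attitude from the fixed cameras.

```bash
python3 - <<'E'
from h import *
o=arm.get_obs(); print(o["tool_pos"])
ims=[]
for n in("top","scene"):
    im,d=viewer.camera(n); P=cloud(n,d); np.savez(n+"1.npz",im=im,d=d)
    c=proj(n,[o["tool_pos"]+[.066,.011,.05]])[0].astype(int); print(n,c)
    k=im[c[1]-40:c[1]+40,c[0]-40:c[0]+40]; ims.append(cv2.resize(k,(400,400),interpolation=cv2.INTER_CUBIC))
    hsv=cv2.cvtColor(im,cv2.COLOR_BGR2HSV)
    m=np.zeros(d.shape,bool); m[c[1]-30:c[1]+30,c[0]-30:c[0]+30]=1
    for z in np.arange(.12,.26,.01):
        w=m&(P[...,2]>=z)&(P[...,2]<z+.01)&(hsv[...,1]<50)&(hsv[...,2]>110)
        if w.sum()>2: X=P[w]; print(round(z,2),w.sum(),X.min(0).round(3)[:2],X.max(0).round(3)[:2])
cv2.imwrite("pics/held.png",np.hstack(ims))
E
```

```text
[0.30882291 0.29189558 0.18040407]
top [146 240]
0.13 44 [0.338 0.29 ] [0.4   0.335]
0.14 193 [0.335 0.287] [0.407 0.339]
0.15 37 [0.335 0.261] [0.407 0.34 ]
0.16 33 [0.329 0.259] [0.407 0.341]
0.17 44 [0.323 0.259] [0.411 0.34 ]
0.18 42 [0.33  0.259] [0.411 0.34 ]
0.19 36 [0.335 0.259] [0.411 0.34 ]
0.2 42 [0.332 0.259] [0.411 0.34 ]
0.21 40 [0.326 0.259] [0.408 0.341]
0.22 51 [0.343 0.26 ] [0.411 0.344]
0.23 82 [0.334 0.258] [0.414 0.342]
0.26 3 [0.309 0.243] [0.324 0.247]
scene [155 173]
0.13 4 [0.344 0.265] [0.366 0.28 ]
0.14 30 [0.331 0.26 ] [0.384 0.305]
0.15 36 [0.33  0.257] [0.387 0.29 ]
0.16 43 [0.305 0.258] [0.393 0.292]
0.17 29 [0.322 0.257] [0.396 0.284]
0.18 37 [0.334 0.259] [0.408 0.322]
0.19 33 [0.336 0.259] [0.411 0.317]
0.2 49 [0.338 0.254] [0.412 0.334]
0.21 48 [0.345 0.258] [0.413 0.335]
0.22 46 [0.349 0.258] [0.414 0.343]
0.23 33 [0.354 0.257] [0.413 0.335]
```

View pics/held.png

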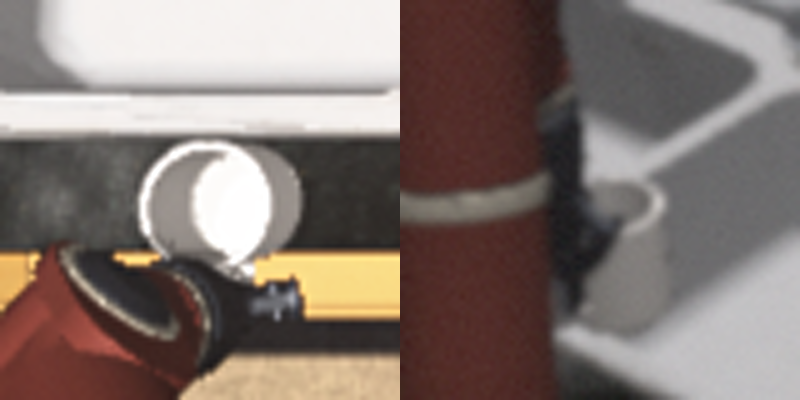

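The mug hangs upright. Its rim is centred near (220,200) in the left panel, about 64 mm ahead of the TCP. I'll carry it over toward the dispenser in two legs.

>>> send_rows([
  [-1,[-0.003,-0.03,0],[0,0,0]],
  [-1,[-0.008,-0.08,0],[0,0,0]],
  [-1,[-0.016,-0.15,0],[0,0,0]],
  [-1,[-0.025,-0.23,0],[0,0,0]],
  [-1,[-0.034,-0.31,0],[0,0,0]],
  [-1,[-0.043,-0.39,0],[0,0,0]],
  [-1,[-0.052,-0.47,0],[0,0,0]],
  [-1,[-0.06,-0.55,0],[0,0,0]],
  [-1,[-0.07,-0.63,0],[0,0,0]],
  [-1,[-0.077,-0.7,0],[0,0,0]],
  [-1,[-0.082,-0.745,0],[0,0,0]],
  [-1,[-0.084,-0.762,0],[0,0,0]],
])

```text
t: 4.63
tool_pos: [0.3708, 0.0679, 0.1803]
tool_rot: [-0.001, -0.078, 0.997, -0.001]
contact_force: [-0.6, 0.1, -3.2]
gripper_width: 0.0137
grasp_force: 97.4
```

```bash
python3 -c "
from h import *
plan([.433,-.1514,.13],188.9)"
```

```text
t 4.6333 pos [0.3708 0.0679 0.1803] shift [-0.091  -0.754   0.1686] turn [-0.002  -0.003   0.0018] F [-0.6  0.1 -3.2] w 0.0137 g 97.40911826491356
```

>>> send_rows([
  [-1,[-0.004,-0.03,0],[0,0,0]],
  [-1,[-0.01,-0.08,0],[0,0,0]],
  [-1,[-0.018,-0.15,0],[0,0,0]],
  [-1,[-0.028,-0.23,0],[0,0,0]],
  [-1,[-0.037,-0.31,0],[0,0,0]],
  [-1,[-0.047,-0.39,0],[0,0,0]],
  [-1,[-0.057,-0.47,0],[0,0,0]],
  [-1,[-0.067,-0.56,0.03],[0,0,0]],
  [-1,[-0.077,-0.64,0.07],[0,0,0]],
  [-1,[-0.086,-0.71,0.12],[0,0,0]],
  [-1,[-0.09,-0.745,0.155],[0,0,0]],
  [-1,[-0.091,-0.755,0.168],[0,0,0]],
])

```text
t: 5.63
tool_pos: [0.4336, -0.1495, 0.1286]
tool_rot: [-0.002, -0.079, 0.997, 0.0]
contact_force: [0.1, -1.2, -3.0]
gripper_width: 0.0139
grasp_force: 97.6
```

```bash
python3 - <<'E'
from h import *
o=arm.get_obs(); print(o["tool_pos"])
ims=[]
for n in("top","scene"):
    im,d=viewer.camera(n); P=cloud(n,d); np.savez(n+"2.npz",im=im,d=d)
    c=proj(n,[[.56,-.135,.19]])[0].astype(int); print(n,c)
    k=im[c[1]-36:c[1]+36,c[0]-36:c[0]+36]; ims.append(cv2.resize(k,None,fx=5.5,fy=5.5,interpolation=cv2.INTER_CUBIC))
    hsv=cv2.cvtColor(im,cv2.COLOR_BGR2HSV)
    a=o["tool_pos"]+[.064,.01,0]
    w=(np.hypot(P[...,0]-a[0],P[...,1]-a[1])<.053)&(P[...,2]>.165)&(P[...,2]<.20)&(P[...,0]>a[0]-.035)
    X=P[w]; h=cv2.convexHull(X[:,:2].astype(np.float32))[:,0]; print(len(X),cv2.minEnclosingCircle(h),X.min(0),X.max(0))
cv2.imwrite("pics/pre.png",np.hstack(ims))
E
```

```text
[ 0.43364578 -0.14947182  0.12862538]
top [279 185]
78 ((0.49767419695854187, -0.13992896676063538), 0.04211411997675896) [ 0.46392835 -0.18114251  0.16571172] [ 0.53703778 -0.09823296  0.18757305]
scene [279 200]
51 ((0.5020924806594849, -0.14981049299240112), 0.041628818958997726) [ 0.46338498 -0.18056538  0.16552424] [ 0.54079991 -0.12938396  0.18486376]
```

View pics/pre.png

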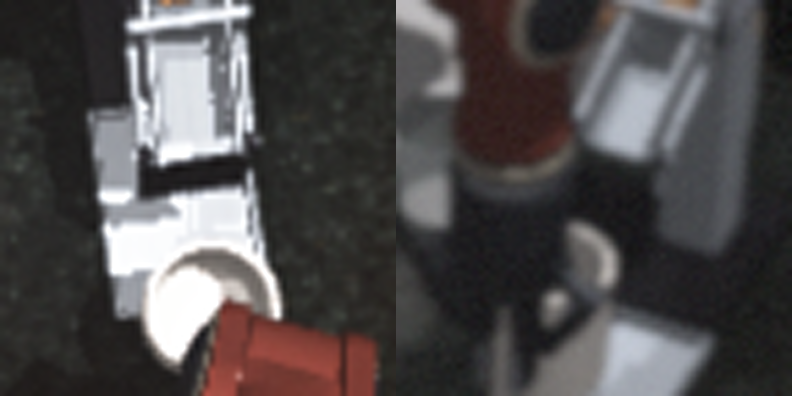

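Left panel: the mug's rim is centred near (212,308). The chute lip edge runs about (160,163)–(218,153), and the black plate's edge below it about (142,197)–(250,180).

```bash
python3 - <<'E'
from h import *
s=lambda uv:(np.array(uv,float)+.5)/5.5-.5+[279-36,185-36]
print("lip",ray("top",s([(160,163),(218,153)]),.205).round(4).tolist())
print("plate edge front",ray("top",s([(142,197),(250,180)]),.149).round(4).tolist())
print("mug",ray("top",s([(212,308)]),.185).round(4).tolist())
s2=lambda uv:(np.array(uv,float)+.5)/5.5-.5+[279-36,200-36]
print("lip scene",ray("scene",np.array(s2([(580-396,135),(655-396,160)])),.205).round(4).tolist())
# rails: edge detection of chute side walls from depth: points above floor
T=np.load("top0.npz");P=cloud("top",T["d"])
# dispenser-frame consistency of chute points
u=np.array([np.cos(.155),np.sin(.155)]);w=np.array([-u[1],u[0]])
e=P[...,:2]-[.596,-.126]; X=e@u; Y=e@w; Z=P[...,2]
for a in np.arange(.0,.07,.01):
    k=(X>a)&(X<a+.01)&(abs(Y)<.06)&(Z>.19)&(Z<.32); print(round(a,2),k.sum(),Y[k].min().round(4),Y[k].max().round(4), Z[k].min().round(3))
g=T["im"].max(-1)
k=(X>-.09)&(X<-.05)&(abs(Y)<.08)&(Z>.005)&(Z<.03)&(g>110); print("tray Y",Y[k].min(),Y[k].max())
k=(X>-.15)&(X<-.03)&(abs(Y)<.04)&(Z>-.02)&(Z<.03)&(g>110); print("tray X",X[k].min())
k=(Z>.36)&(Z<.42)&(abs(Y)<.1)&(X>0)&(X<.3); print("lid",cv2.minAreaRect(np.c_[X[k],Y[k]].astype(np.float32)))
E
```

```text
lip [[0.5846, -0.1058, 0.205], [0.5911, -0.1418, 0.205]]
plate edge front [[0.5706, -0.0971, 0.149], [0.5822, -0.1672, 0.149]]
mug [[0.4962, -0.1394, 0.185]]
lip scene [[0.5976, -0.096, 0.205], [0.6037, -0.1521, 0.205]]
0.0 57 -0.0355 0.0369 0.201
0.01 62 -0.0368 0.0348 0.202
0.02 65 -0.0369 0.0343 0.208
0.03 61 -0.0354 0.0329 0.215
0.04 69 -0.0366 0.0343 0.22
0.05 88 -0.0373 0.0334 0.224
0.06 80 -0.0346 0.0338 0.23
0.07 44 -0.0275 0.0243 0.245
tray Y -0.055369762833316315 0.054196372590642194
tray X -0.08841259954950506
lid ((0.1663646697998047, -0.002538904547691345), (0.070022813975811, 0.1210712343454361), 89.40141296386719)
```

>>> send_rows([
  [-1,[-0.02,0,0],[0,0,0]],
  [-1,[-0.05,0,0],[0,0,0]],
  [-1,[-0.085,0,0],[0,0,0]],
  [-1,[-0.115,0,0],[0,0,0]],
  [-1,[-0.14,0,0],[0,0,0]],
  [-1,[-0.16,0,0],[0,0,0]],
  [-1,[-0.175,0,0],[0,0,0]],
  [-1,[-0.184,0,0],[0,0,0]],
  [-1,[-0.188,0,0],[0,0,0]],
  [-1,[-0.188,0,0],[0,0,0]],
  [-1,[-0.188,0,0],[0,0,0]],
  [-1,[-0.188,0,0],[0,0,0]],
])

```text
t: 6.73
tool_pos: [0.4896, -0.139, 0.1305]
tool_rot: [-0.0, -0.081, 0.997, 0.0]
contact_force: [-3.2, 0.3, -3.5]
gripper_width: 0.0138
grasp_force: 97.5
```

>>> send_rows([
  [-1,[-0.007,0,0],[0,0,0]],
  [-1,[-0.01,0,0],[0,0,0]],
  [-1,[-0.01,0,0],[0,0,0]],
  [-1,[-0.01,0,0],[0,0,0]],
])

```text
t: 7.07
tool_pos: [0.4908, -0.1388, 0.1301]
tool_rot: [-0.002, -0.08, 0.997, 0.0]
contact_force: [-6.5, -0.1, -2.5]
gripper_width: 0.0141
grasp_force: 98.2
```

```bash
python3 - <<'E'
from h import *
o=arm.get_obs(); print(o["tool_pos"],o["contact_force"])
ims=[]
for n in("top","scene"):
    im,d=viewer.camera(n); P=cloud(n,d); np.savez(n+"3.npz",im=im,d=d)
    c=proj(n,[[.58,-.13,.21]])[0].astype(int)
    k=im[c[1]-36:c[1]+36,c[0]-36:c[0]+36]; ims.append(cv2.resize(k,None,fx=5.5,fy=5.5,interpolation=cv2.INTER_CUBIC))
cv2.imwrite("pics/push.png",np.hstack(ims))
E
```

```text
[ 0.49081014 -0.13878412  0.13010154] [-6.50121814 -0.12762662 -2.45100143]
```

View pics/push.png

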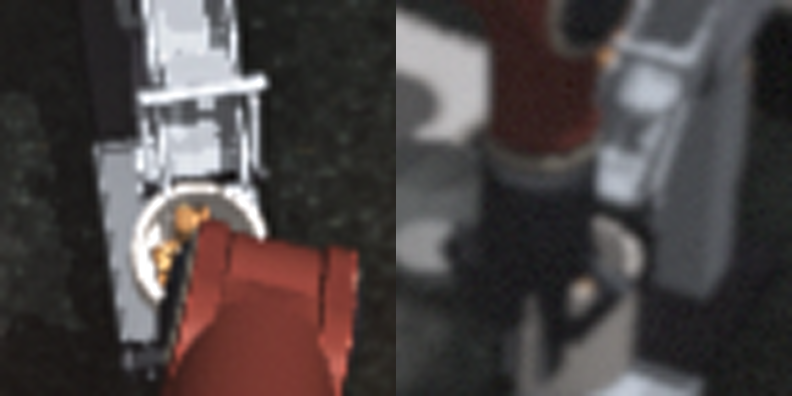

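The force has jumped to 6.5 N, so the paddle is at its stop. The view shows biscuits in the mug at (185,235) and the chute looks empty at (190,60). I'll hold for about 2 s more, then check for straw-coloured pixels still in the chute.

>>> send_rows([
  [-1,[0,0,0],[0,0,0]],
  [-1,[0,0,0],[0,0,0]],
  [-1,[0,0,0],[0,0,0]],
  [-1,[0,0,0],[0,0,0]],
  [-1,[0,0,0],[0,0,0]],
  [-1,[0,0,0],[0,0,0]],
  [-1,[0,0,0],[0,0,0]],
  [-1,[0,0,0],[0,0,0]],
  [-1,[0,0,0],[0,0,0]],
  [-1,[0,0,0],[0,0,0]],
  [-1,[0,0,0],[0,0,0]],
  [-1,[0,0,0],[0,0,0]],
])

```text
t: 8.17
tool_pos: [0.4908, -0.1388, 0.1301]
tool_rot: [-0.002, -0.08, 0.997, 0.0]
contact_force: [-6.0, 0.5, -3.1]
gripper_width: 0.0133
grasp_force: 98.2
```

>>> send_rows([
  [-1,[0,0,0],[0,0,0]],
  [-1,[0,0,0],[0,0,0]],
  [-1,[0,0,0],[0,0,0]],
  [-1,[0,0,0],[0,0,0]],
  [-1,[0,0,0],[0,0,0]],
  [-1,[0,0,0],[0,0,0]],
  [-1,[0,0,0],[0,0,0]],
  [-1,[0,0,0],[0,0,0]],
  [-1,[0,0,0],[0,0,0]],
  [-1,[0,0,0],[0,0,0]],
])

```text
t: 9.0
tool_pos: [0.4908, -0.1388, 0.1301]
tool_rot: [-0.002, -0.08, 0.997, 0.0]
contact_force: [-6.2, -0.5, -3.1]
gripper_width: 0.0139
grasp_force: 98.2
```

```bash
python3 - <<'E'
from h import *
u=np.array([np.cos(.155),np.sin(.155)]);w=np.array([-u[1],u[0]])
def chk(n,im,d,lab):
    P=cloud(n,d); e=P[...,:2]-[.596,-.127]; X=e@u; Y=e@w
    h=cv2.cvtColor(im,cv2.COLOR_BGR2HSV); o=(h[...,0]>5)&(h[...,0]<28)&(h[...,1]>90)&(h[...,2]>80)
    k=o&(abs(Y)<.05)&(X>-.1)&(X<.3)&(P[...,2]>.05)
    up=k&(X>0)&(P[...,2]>.2); mg=k&(X<0)&(P[...,2]<.2); t=o&(abs(Y)<.07)&(X>-.15)&(X<.05)&(P[...,2]<.05)&(P[...,2]>-.01)
    print(lab,n,"chute/hopper",up.sum(),(X[up].min().round(3),X[up].max().round(3)) if up.any() else "","mug",mg.sum(),"tray",t.sum())
for n in("top","scene"):
    Z=np.load(n+"0.npz"); chk(n,Z["im"],Z["d"],"start")
    im,d=viewer.camera(n); chk(n,im,d,"now")
o=arm.get_obs(); print(o["t"],o["tool_pos"],o["contact_force"])
E
```

```text
start top chute/hopper 87 (np.float64(0.079), np.float64(0.12)) mug 0 tray 0
now top chute/hopper 0  mug 45 tray 0
start scene chute/hopper 25 (np.float64(0.092), np.float64(0.129)) mug 0 tray 0
now scene chute/hopper 0  mug 0 tray 0
9.1 [ 0.49084228 -0.13876455  0.13012759] [-6.07546639 -0.16289326 -2.97926678]
```

The chute is empty, nothing lies on the tray, and the biscuits are in the mug. I'll draw back along dispenser -x.

>>> send_rows([
  [-1,[0.01,0,0],[0,0,0]],
  [-1,[0.03,0,0],[0,0,0]],
  [-1,[0.06,0,0],[0,0,0]],
  [-1,[0.1,0,0],[0,0,0]],
  [-1,[0.14,0,0],[0,0,0]],
  [-1,[0.18,0,0],[0,0,0]],
  [-1,[0.215,0,0],[0,0,0]],
  [-1,[0.235,0,0],[0,0,0]],
  [-1,[0.24,0,0],[0,0,0]],
])

```text
t: 9.85
tool_pos: [0.4215, -0.1506, 0.1309]
tool_rot: [0.0, -0.08, 0.997, -0.0]
contact_force: [0.0, -0.1, -3.0]
gripper_width: 0.0136
grasp_force: 98.0
```

```bash
python3 -c "
from h import *
plan([.449,-.45,.13],189.4)"
```

```text
t 9.85 pos [ 0.4215 -0.1506  0.1309] shift [ 0.069  -0.9998  0.0036] turn [-0.0009  0.0009 -0.0045] F [ 0.  -0.1 -3. ] w 0.0136 g 98.02696108818054
```

>>> send_rows([
  [-1,[0.002,-0.03,0],[0,0,0]],
  [-1,[0.006,-0.08,0],[0,0,0]],
  [-1,[0.011,-0.16,0],[0,0,0]],
  [-1,[0.018,-0.26,0],[0,0,0]],
  [-1,[0.025,-0.37,0],[0,0,0]],
  [-1,[0.033,-0.48,0],[0,0,0]],
  [-1,[0.041,-0.59,0],[0,0,0]],
  [-1,[0.049,-0.7,0],[0,0,0]],
  [-1,[0.056,-0.81,0],[0,0,0]],
  [-1,[0.062,-0.9,0],[0,0,0]],
  [-1,[0.067,-0.97,0],[0,0,0]],
  [-1,[0.069,-0.998,0],[0,0,0]],
])

```text
t: 10.85
tool_pos: [0.4492, -0.455, 0.1302]
tool_rot: [0.0, -0.078, 0.997, -0.003]
contact_force: [-0.6, -1.9, -3.3]
gripper_width: 0.0142
grasp_force: 98.0
```

```bash
python3 - <<'E'
from h import *
o=arm.get_obs(); print(o["tool_pos"],o["contact_force"])
for n in("top","scene"):
    im,d=viewer.camera(n); P=cloud(n,d); a=o["tool_pos"]+[.064,.01,0]
    w=(np.hypot(P[...,0]-a[0],P[...,1]-a[1])<.053)&(P[...,2]>.15)&(P[...,2]<.195)&(P[...,0]>a[0]-.03)
    X=P[w]; print(n,len(X),cv2.minEnclosingCircle(X[:,:2].astype(np.float32)),X.min(0),X.max(0))
    for z in(.06,.09,.12,.15,.18):
        k=(np.hypot(P[...,0]-a[0],P[...,1]-a[1])<.053)&(abs(P[...,2]-z)<.012)&(im.min(-1)>90); print(z,k.sum(),P[k].min(0).round(3)[:2] if k.any() else"",P[k].max(0).round(3)[:2] if k.any() else "")
    np.savez(n+"4.npz",im=im,d=d)
E
```

```text
[ 0.44922287 -0.45503389  0.13022628] [-0.59641852 -1.87716079 -3.27151537]
top 184 ((0.5142689943313599, -0.44458067417144775), 0.04284283518791199) [ 0.48339376 -0.48663     0.15011668] [ 0.55294931 -0.40232809  0.18851522]
0.06 0  
0.09 87 [ 0.495 -0.484] [ 0.548 -0.405]
0.12 115 [ 0.461 -0.484] [ 0.55  -0.403]
0.15 123 [ 0.474 -0.485] [ 0.55  -0.402]
0.18 126 [ 0.466 -0.487] [ 0.553 -0.402]
scene 34 ((0.510786235332489, -0.4457879066467285), 0.04163768142461777) [ 0.48322999 -0.48665828  0.1571154 ] [ 0.54498094 -0.41037299  0.18795889]
0.06 0  
0.09 15 [ 0.478 -0.486] [ 0.508 -0.468]
0.12 36 [ 0.477 -0.487] [ 0.517 -0.47 ]
0.15 0  
0.18 34 [ 0.462 -0.487] [ 0.545 -0.449]
```

>>> send_rows([
  [-1,[0,0,0.03],[0,0,0]],
  [-1,[0,0,0.08],[0,0,0]],
  [-1,[0,0,0.13],[0,0,0]],
  [-1,[0,0,0.17],[0,0,0]],
  [-1,[0,0,0.195],[0,0,0]],
  [-1,[0,0,0.205],[0,0,0]],
  [-1,[0,0,0.211],[0,0,0]],
  [-1,[0,0,0.216],[0,0,0]],
  [-1,[0,0,0.221],[0,0,0]],
  [-1,[0,0,0.221],[0,0,0]],
])

```text
t: 11.78
tool_pos: [0.4502, -0.4491, 0.0646]
tool_rot: [0.0, -0.081, 0.997, -0.0]
contact_force: [-0.2, 0.2, -3.6]
gripper_width: 0.0137
grasp_force: 98.0
```

>>> send_rows([
  [-1,[0,0,0.004],[0,0,0]],
  [-1,[0,0,0.007],[0,0,0]],
  [-1,[0,0,0.009],[0,0,0]],
  [-1,[0,0,0.009],[0,0,0]],
  [-1,[0,0,0.009],[0,0,0]],
])

```text
t: 12.2
tool_pos: [0.45, -0.4489, 0.0616]
tool_rot: [0.0, -0.081, 0.997, -0.0]
contact_force: [-0.4, 0.0, -3.1]
gripper_width: 0.014
grasp_force: 98.0
```

>>> send_rows([
  [-1,[0,0,0.003],[0,0,0]],
  [-1,[0,0,0.005],[0,0,0]],
  [-1,[0,0,0.005],[0,0,0]],
  [-1,[0,0,0.005],[0,0,0]],
])

```text
t: 12.53
tool_pos: [0.4499, -0.449, 0.0611]
tool_rot: [0.0, -0.081, 0.997, -0.0]
contact_force: [-3.1, 2.8, 4.7]
gripper_width: 0.0136
grasp_force: 99.2
```

Contact (Fz +4.7 N). Ease the grip, then open.

>>> send_rows([
  [-1,[0,0,0],[0,0,0]],
  [-1,[0,0,0],[0,0,0]],
  [-1,[0,0,0],[0,0,0]],
], squeeze=20)

```text
t: 12.78
tool_pos: [0.4499, -0.449, 0.0611]
tool_rot: [0.0, -0.081, 0.997, -0.0]
contact_force: [-4.0, 2.0, 5.8]
gripper_width: 0.0139
grasp_force: 99.2
```

>>> send_rows([
  [-0.4,[0,0,0],[0,0,0]],
  [-0.2,[0,0,0],[0,0,0]],
  [0,[0,0,0],[0,0,0]],
  [0,[0,0,0],[0,0,0]],
  [0.2,[0,0,0],[0,0,0]],
  [0.2,[0,0,0],[0,0,0]],
  [0.2,[0,0,0],[0,0,0]],
  [0.2,[0,0,0],[0,0,0]],
])

```text
t: 13.45
tool_pos: [0.45, -0.4489, 0.06]
tool_rot: [-0.0, -0.081, 0.997, -0.0]
contact_force: [-0.2, 0.1, 0.3]
gripper_width: 0.051
grasp_force: 0.0
```

Released cleanly; lift straight up and back.

>>> send_rows([
  [0.2,[0,0,-0.03],[0,0,0]],
  [0.2,[0,0,-0.1],[0,0,0]],
  [0.2,[0,0,-0.2],[0,0,0]],
  [0.2,[0,0,-0.3],[0,0,0]],
  [0.2,[0,0,-0.4],[0,0,0]],
  [0.2,[0.1,0,-0.5],[0,0,0]],
  [0.2,[0.2,0,-0.5],[0,0,0]],
  [0.2,[0.2,0.1,-0.5],[0,0,0]],
  [0.2,[0.2,0.1,-0.5],[0,0,0]],
])

```text
t: 14.2
tool_pos: [0.3828, -0.4253, 0.2112]
tool_rot: [-0.001, -0.08, 0.997, 0.002]
contact_force: [1.6, 2.0, 0.1]
gripper_width: 0.0514
grasp_force: 0.0
```

```bash
python3 - <<'E'
from h import *
im,d=viewer.camera("top"); P=cloud("top",d)
k=(np.hypot(P[...,0]-.514,P[...,1]+.44)<.06)&(P[...,2]>.1)&(P[...,2]<.13)&(P[...,0]>.47); print("mug",cv2.minEnclosingCircle(P[k][:,:2].astype(np.float32)),np.median(P[k][:,2]))
k=np.zeros(d.shape,bool);k[188:214,213:242]=1;k&=(P[...,2]>.03)&(P[...,2]<.2);print("honey",np.median(P[k],0))
cv2.imwrite("pics/end.png",cv2.resize(im[80:260,200:400],None,fx=3,fy=3,interpolation=cv2.INTER_CUBIC))
E
```

```text
mug ((0.5133706331253052, -0.4384428560733795), 0.04251246154308319) 0.11255007165942578
honey [0.51794471 0.05365697 0.09631621]
```

View pics/end.png

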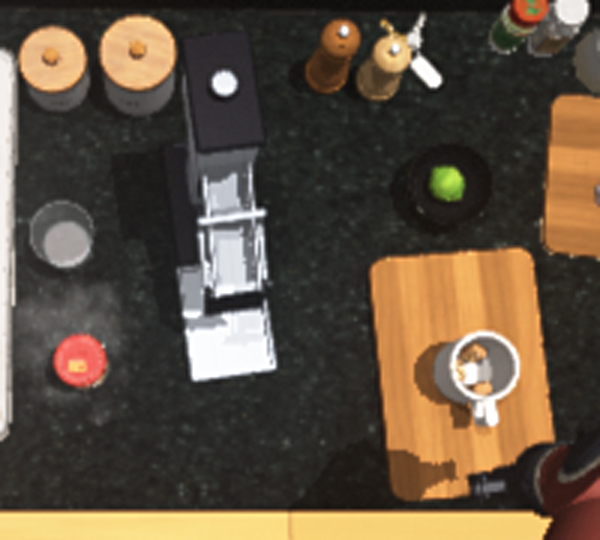

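The mug stands upright on the board at (484,367) with biscuits inside. The gate is shut, the chute and tray are empty, and the jar (80,361) and glass (63,236) have not moved.

```bash
python3 -c "
from plant import ticket
print(ticket.sign_off())"
```

```text
the job is handed in; nothing more can be done
None
```

The mug stands upright near the middle of the chopping board with the biscuits in it, the gate is shut, the jar and glass stand where they were, and the job is handed in. I could not count all four in the mug, but the chute and tray are empty.

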